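# Pull-test a welded bow eye with a snap-hook gauge

### The arm

A 6-joint arm with a two-finger parallel gripper is mounted at the origin on a cart in front of the work surface, level with it; the furniture and walls round the work are solid. World frame = base frame: x ahead of the robot, y to its left, z up, the work surface at z = 0. Lengths are in m, angles in rad, forces in N, time in s.
With the tool pointing down it reaches from about 0.25 to 0.725 m from the base axis. Payload 4 kg.
Tool frame: the origin (TCP) lies at the very end of the fingers, on their centre line; the grasp point (between the pads) lies 19 mm behind it; z points along the fingers, y is the line along which they close (so a half turn about z gives the same grasp; the last joint's range is limited). The gripper opens to 85 mm and grips with 20 to 120 N. Pads are 22 mm wide; open, the fingers measure 114 mm over their backs; the gripper's body (76 mm by 85 mm) begins 54 mm behind the grasp point. The pads swing forward as they close: fully open they stand 13 mm farther back than shut.
Start: joints at [-1.261, 0.241, 0.005, 1.335, 0, 1.571], TCP at [0.152, -0.476, 0.231] pointing down, gripper open.
Joint ranges: [-2.72, 2.72], [-1.05, 1.87], [-1.09, 1.28], [-1.99, 2.15], [-1.42, 1.44], [-3.14, 3.14]. Speed limits (rad/s): [2.79, 2.79, 3.14, 3.14, 3.14, 3.14].

### API

Orientations are given as a unit quaternion [x, y, z, w].
In Python, from workcell import bot, vision, workorder, boxes_of gives the robot as it stands.
- The arm moves only by the tool send_rows, never from a script. Its argument "motion" is text: rows parted by semicolons, each of 5 numbers parted by spaces: the closure, from -1 (fully open) to 1 (shut), so that 0 is half open, then the shift along the tool's x, y, z in cm, then the turn about the tool's z in rad. In form: claw x y z twist; .... A call has 1 to 5 rows; each row is the pose to reach, as a shift and turn from the pose commanded when the call began, along the tool's axes at that moment; what a row does not reach only later rows make up. A row lasts 1/10 s, in which the tool goes at most 50 mm and 8.59 degrees, less where a joint would pass 70% of its speed; a pose out of reach is approached as far as the arm can. A call with a gripper value outside its range is refused whole. The fingers move at their own pace and stop on an object; the grip force is fixed at half the most. Time passes only in rows, so rows that repeat a pose let the fingers close. It gives the time, the measured TCP pose, the force, the opening and the grip force at its end, in the units of the state.
- bot.get_obs(): the state, without advancing time (a new reading comes with each control period).
- vision.camera(name): name is "scene" or "top"; returns the picture (400x640x3 uint8, red, green, blue); there is no depth.
- vision.camera_model(name): a dict with "fov_y" (degrees; the focal length in pixels is half the picture's height over the tangent of half this angle, whatever the lens; pixels are square), "cx", "cy" (the principal point, pixels), "world_from_camera" (4x4, takes a point from camera to world coordinates). Camera axes: x right, y down, z forward; pixel columns grow to the right and rows downward; lengths in m; the calibration is good to about 2 mm. A picture is of the moment at which its call begins. camera_model takes no time and is no camera call.
- workorder.job_done(): hands the job in; it is judged then, once.
Trained networks look in the newest picture that a camera, given by its name, has taken for a name from the list of things; names that differ only in an ending like _2 or _b are one class to them, and where a whole thing is asked for, a point or a joint stands for the part that bears it (a point fixed in the world has none). Each returns a list of dicts, best first, with "conf" (0 to 1); they miss things now and then, are a little off and sometimes report something else, mostly with a low value. They report only what shows in the picture. A call takes as long as a camera call.
- boxes_of(camera, target): "rect" ([centre column, centre row, width, height] in pixels, round what is visible of it).
The state is a dict: "clock": time; "joint_pos": joint angles; "joint_vel": joint speeds; "tau": joint torques, N m; "eef_pos": TCP position; "tool_rot": TCP orientation; "ft_force": force on the tool from outside, world axes, zero at the start; "ft_torque": the same for the moment, N m; "grip_width": finger opening in m; "grasp_force": force on a finger pad.
Only numpy, scipy, OpenCV 4.12 (cv2) and the standard library are available. Lean on these libraries where they do the work, as an engineer would, in place of code of your own. Each camera call takes 0.05 s, during which the arm holds its last target. There are 200 camera calls.

### The job

Pull-test the steel bow eye: take the pull gauge, push its snap hook over one leg of the upright loop and draw it back so that the gate flicks shut behind the leg, then pull the gauge away until the dark band on the rod is half out of the box, never much past the whole band, and hold it there for a full second. Then let the rod run home and leave the gauge lying flat on the bench, let go and still hooked to the eye with the gate shut. Leave the other things where they stand.

Things in the scene. Friction and masses are not known exactly. Their poses are not given: they have to be found in the camera images.
- gauge_mid (a point): Pull gauge: aluminium box 80 long x 26 wide x 28 mm high, black ends, 0.2 kg, lying on the bench. This point is the middle of the box, 14 mm up; x points along the gauge to its hook, y to the left of that, z up. Grasp across the 26 mm. A rod leaves the front end (x = +40 mm) and carries a flat steel snap hook that lies in this frame's plane z = 0, gate on the -y side.
- hook_mouth (a point): Middle of the hook's mouth, on the line of the shut gate, fixed to the rod: at (76, -11, 0) mm from gauge_mid with the rod home, same axes. Push the hook towards its -y over an 8 mm upright bar so that the bar crosses here (x = 70 to 82 mm) and comes to y = -2 to +7 mm. The gate then still rests on the bar.
- hook_bow (a point): Where a bar of 8 mm seats in the bow: (98.5, 2, 0) mm from gauge_mid with the rod home, same axes. Once the bar is inside, draw the hook back (-x): when the bar is beyond x = 91 mm the gate flicks shut. The bow's outermost point is at x = 109.5 mm.
- hook_throat (a point): Point inside the hook, fixed to the rod: (80, 3, 0) mm from gauge_mid with the rod home, same axes. Hook of 7 mm round bar in one level plane; in gauge_mid's frame: spine along y = +16, round bow from there to the nose, which lies along y = -11 and ends at x = 86.5 mm, pointing back to the box; the gate spans x = 58 to 86.5 mm at y = -11.
- gauge_rod (a joint): How far the rod is pulled out of the box, m: 0 home, 0.050 end stop. Spring 0.15 N/mm, 2.1 N preload, about 6.5 N at the marked length. A 10 mm dark band on the rod begins to show at 0.024 and is fully out at 0.034; half out is 0.029, the marked length. A small pointer on top of the box then also stands on the long cross line.
- gate (a joint): Gate of the snap hook, a 5 mm bar hinged at (56, -11, 0) mm from gauge_mid and closing against the nose; rad: 0 shut, grows inwards to 1.15. A weak spring (about 1 to 2 N at the bar) shuts it.
- eye: Bow eye to be tested: dark plate 40 x 84 x 5 mm fixed to the bench with a loop of 8 mm round steel bar upright on it. Origin at the centre of the plate's underside, z up; the loop stands in the plane x = 0: upright legs at y = +26 and -26 mm, straight up to 40 mm, top bar to 53 mm above the bench. 44 mm are free between the legs.
- leg_left (a point): Centre line of the eye's leg at y = +26 mm, 14 mm above the bench; axes as eye.
- leg_right (a point): Centre line of the eye's leg at y = -26 mm, 14 mm above the bench; axes as eye.
- stud: Not the eye: a like plate, 40 x 84 x 5 mm, with one upright mushroom-headed stud, 24 mm wide, 49 mm high over all. Origin at the centre of its underside. Fixed.
- oiler: Bystander: oil bottle with spout, 52 mm wide, 166 mm high, standing; origin under its centre.
- foot: Bystander: grey plastic foot, 35 mm wide, 36 mm high; origin under its centre.
- knob: Bystander: grey control knob, 41 mm wide, 24 mm high; origin under its centre.
- thermostat: Bystander: thermostat, white block 30 x 46 mm with spindle, 38 mm high; origin under its centre.
- tape_amber: Bystander: roll of tape, 90 mm wide, 24 mm high, lying; origin under its centre.
- bit_block: Bystander: black bit block, 36 x 110 (its y) x 22 mm; origin under its centre.
- plug_gauge: Bystander: plug gauge, a rod 129 mm long (its y), 19 mm thick; origin under its centre.

How it is judged:
By the outcome, as a careful person would: the job done as asked, in the order asked, and still so for the second after the job is handed in, with the robot touching nothing.
It also fails if it takes over 46 s, if anything falls off the work surface, if the arm or the gripper's body presses on something with over 40 N, if the wrist force passes 120 N, or if a joint passes its speed limit or range.

## Working session

There is one attempt and no reset: what is moved stays moved. The work goes in short steps, Python scripts to look and compute and a tool call to move; the robot and the scene stay as the last step left them, time stands still between calls to the robot, and variables do not carry over. Pictures are saved under pics/ and viewed, at most 10 in all, crops included, and the job is handed in when it is done.

Besides the shell and the picture viewer there is one more tool, called after "Request:" as name(argument=value, ...), one argument or row to a line, values as JSON. send_rows: Moves the arm, as the interface text tells. Its arguments: {"type":"object","properties":{"motion":{"type":"string"}},"required":["motion"]}

```bash
ls; mkdir -p pics; python3 - <<'E'
from workcell import bot,vision,workorder,boxes_of
import cv2,numpy as np
for c in("scene","top"):
    im=vision.camera(c); cv2.imwrite(f"pics/{c}0.png",im[:,:,::-1])
    m=vision.camera_model(c); print(c,m["fov_y"],m["cx"],m["cy"],np.round(m["world_from_camera"],4).tolist())
    for t in("gauge_mid","eye","stud","hook_bow"):
        print(t,[(np.round(b["rect"],1).tolist(),round(b["conf"],2)) for b in boxes_of(c,t)[:3]])
o=bot.get_obs(); print(o)
E
```

```text
pics
scene 56.60964044463546 314.515777952121 199.32106989432597 [[0.2092, 0.5428, -0.8134, 1.5425], [0.9779, -0.1176, 0.173, -0.0825], [-0.0018, -0.8316, -0.5554, 0.7869], [0.0, 0.0, 0.0, 1.0]]
gauge_mid [([244.6, 213.3, 44.6, 15.4], 0.75)]
eye [([280.6, 211.6, 25.1, 13.4], 0.7)]
stud [([332.0, 198.7, 28.3, 16.8], 0.53), ([282.4, 209.2, 22.3, 20.3], 0.53)]
hook_bow [([284.1, 209.9, 29.9, 16.6], 0.68), ([255.6, 211.0, 18.6, 3.4], 0.48)]
top 57.28278238254926 319.097761717903 200.55067696597825 [[-0.0107, -0.9813, 0.1921, 0.2433], [-0.9999, 0.0121, 0.006, 0.1216], [-0.0082, -0.192, -0.9814, 1.2887], [0.0, 0.0, 0.0, 1.0]]
gauge_mid [([390.6, 216.3, 47.4, 15.0], 0.62)]
eye [([349.6, 213.4, 26.6, 12.2], 0.64)]
stud [([294.6, 220.1, 25.2, 13.9], 0.68)]
hook_bow []
{'clock': 0.5, 'joint_pos': array([-1.26098914e+00,  2.40636960e-01,  4.96064873e-03,  1.33516413e+00,
        2.05645345e-05,  1.57079331e+00]), 'joint_vel': array([ 3.36383345e-04,  1.03088345e-03,  1.06395232e-03,  8.40928391e-05,
       -1.86321384e-04,  2.47691409e-04]), 'tau': array([ 2.96033732e-04, -3.71859634e+01,  2.52461225e+01,  2.76973704e-03,
       -2.96141343e-05,  2.27621015e-06]), 'eef_pos': array([ 0.15244174, -0.47618896,  0.23127293]), 'tool_rot': array([ 9.88026176e-01,  1.54286338e-01,  6.75574747e-06, -2.33817106e-05]), 'ft_force': array([ 0.90744829, -0.09058353, -0.09787597]), 'ft_torque': array([0.02044003, 0.04012965, 0.01313801]), 'grasp_force': 0.0, 'grip_width': 0.08485695896548864}
```

View pics/top0.png

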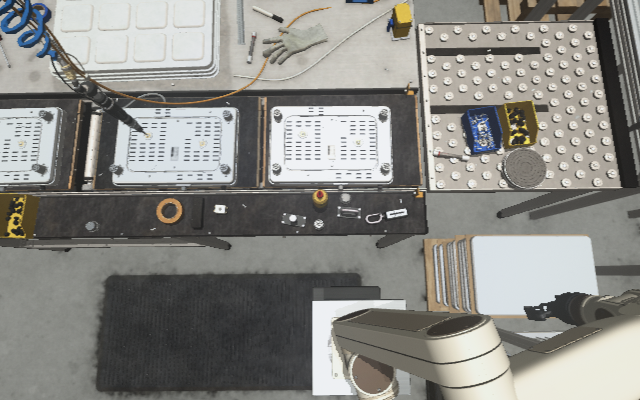

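View pics/scene0.png

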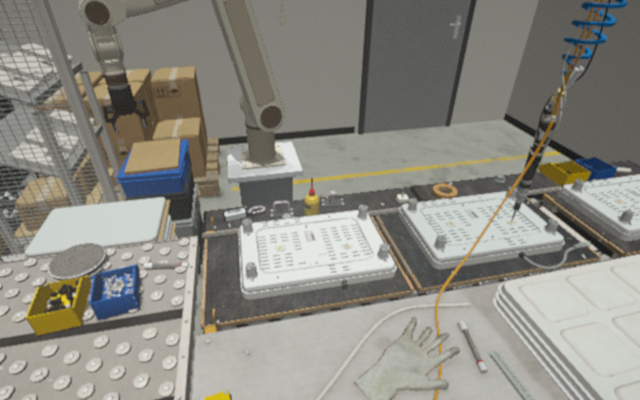

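Top picture: gauge at about (395,214), its hook pointing left (375,217), eye at (349,213), stud at (294,219), oiler at (320,198). I'll enlarge these areas.

```bash
cat > h.py <<'E'
import numpy as np,cv2
from workcell import bot,vision,workorder,boxes_of
def ray(c,u,v,z):
    m=vision.camera_model(c);f=200/np.tan(np.radians(m["fov_y"]/2));T=m["world_from_camera"]
    d=T[:3,:3]@np.array([(u-m["cx"])/f,(v-m["cy"])/f,1]);o=T[:3,3]
    return (o+d*(z-o[2])/d[2])
def pix(c,p):
    m=vision.camera_model(c);f=200/np.tan(np.radians(m["fov_y"]/2));T=np.linalg.inv(m["world_from_camera"])
    q=T[:3,:3]@np.array(p)+T[:3,3];return np.array([m["cx"]+f*q[0]/q[2],m["cy"]+f*q[1]/q[2]])
def avg(c,n=4): return np.mean([vision.camera(c).astype(float) for _ in range(n)],0).astype(np.uint8)
def crop(im,x,y,w,h,s,fn): cv2.imwrite(fn,cv2.resize(im[y:y+h,x:x+w,::-1],None,fx=s,fy=s,interpolation=cv2.INTER_CUBIC))
E
python3 - <<'E'
from h import *
a=cv2.imread("pics/top0.png")[:,:,::-1];b=cv2.imread("pics/scene0.png")[:,:,::-1]
crop(a,332,190,100,50,8,"pics/a.png");crop(b,215,190,100,50,8,"pics/b.png")
x=cv2.imread("pics/a.png");y=cv2.imread("pics/b.png");pad=np.vstack([x[:300],y[:300]]);cv2.imwrite("pics/ab.png",pad)
for u,v in((397,214),(349,213),(294,219)):print(ray("top",u,v,.014))
E
```

```text
[ 0.44123011 -0.14395983  0.014     ]
[0.44682316 0.02457233 0.014     ]
[0.42781516 0.21829459 0.014     ]
```

View pics/ab.png

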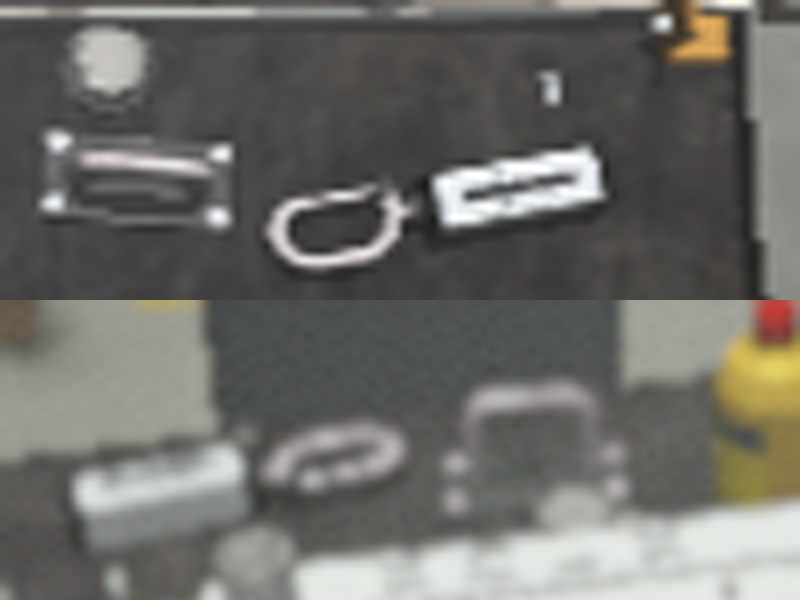

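Top crop (8x): gauge box near image (396.6,213), with hook and gate on the upper side and pointing left. The eye's four bolts centre on (348.6,212). In the scene crop the loop stands clear, with the gauge to its left. A small white object lies near (400,201).

```bash
cat >> h.py <<'E'
def un(x,y,x0=332,y0=190,s=8): return x0+(x+.5)/s-.5,y0+(y+.5)/s-.5
def go(p,yaw):  # shift in tool axes (cm), twist (rad) to world pos p with tool-x yaw (rad), tool down
    from scipy.spatial.transform import Rotation as R
    o=bot.get_obs();r=R.from_quat(o["tool_rot"]);m=r.as_matrix();s=m.T@(np.array(p)-o["eef_pos"])*100
    y0=np.arctan2(m[1,0],m[0,0]);print("t",round(o["clock"],2),"pos",o["eef_pos"].round(4),"yaw",round(np.degrees(y0),2),"grip",round(o["grip_width"],4),"F",o["ft_force"].round(2),"-> shift",s.round(2),"twist",round((y0-yaw+np.pi)%(2*np.pi)-np.pi,3))
E
python3 - <<'E'
from h import *
c=[ray("top",*un(*q),.028)[:2] for q in((432,180),(597,150),(605,198),(445,228))]
print("box",np.round(c,4).tolist(),np.mean(c,0)); d=(c[0]+c[3]-c[1]-c[2]);yaw=np.arctan2(d[1],d[0]);print("yaw",np.degrees(yaw),np.hypot(*d)/2)
b=[ray("top",*un(*q),.007)[:2] for q in((58,142),(220,154),(50,203),(217,217))]
e=np.mean(b,0);d2=b[0]+b[2]-b[1]-b[3];t=np.arctan2(d2[1],d2[0]);print("eye",e,np.degrees(t),"leg",e-.026*np.array([np.cos(t),np.sin(t)]))
sc=[ray("scene",*un(x,y-300,215,190),.028)[:2] for x,y in((75,490),(240,450))];print("scene box top edge",sc)
for z in(0,.02):print("7",ray("top",*un(550,88),z),ray("scene",229.4,225,z))
print("loop top scene",ray("scene",*un(470,395-300,215,190),.049),ray("scene",*un(592,393-300,215,190),.049))
print("loop top top",ray("top",*un(80,158),.049),ray("top",*un(212,168),.049))
go([*np.mean(c,0),.12],yaw)
E
```

```text
box [[0.4464, -0.1016], [0.4587, -0.1741], [0.4375, -0.1763], [0.4252, -0.1063]] [ 0.4419554  -0.13958785]
yaw 99.83467716893072 0.07227069549691682
eye [0.45179791 0.02539826] 84.72419724938868 leg [ 0.44940721 -0.00049159]
scene box top edge [array([ 0.45012228, -0.17307489]), array([ 0.43473182, -0.10107978])]
7 [ 0.4918946  -0.16121782  0.        ] [ 0.48416465 -0.15867622  0.        ]
7 [ 0.48803672 -0.15682949  0.02      ] [ 0.51106468 -0.15673953  0.02      ]
loop top scene [0.44413582 0.00157428 0.049     ] [0.45402787 0.05471517 0.049     ]
loop top top [0.45434975 0.05240307 0.049     ] [ 0.4493171  -0.00403517  0.049     ]
t 0.5 pos [ 0.1524 -0.4762  0.2313] yaw 17.75 grip 0.0849 F [ 0.91 -0.09 -0.1 ] -> shift [ 37.84 -23.23  11.13] twist -1.433
```

Request:
send_rows(
  motion="0 37.84 -23.23 8 -1.433; 0 37.84 -23.23 8 -1.433; 0 37.84 -23.23 8 -1.433; 0 37.84 -23.23 8 -1.433; 0 37.84 -23.23 8 -1.433",
)

```text
clock: 1.0
eef_pos: [0.3138, -0.2883, 0.1869]
tool_rot: [0.861, 0.508, 0.0, 0.0]
ft_force: [0.6, -0.6, 0.7]
grip_width: 0.0426
grasp_force: 0.0
```

```bash
python3 -c "
from h import *
go([.442,-.1386,.12],np.radians(99.8))"
```

```text
t 1.0 pos [ 0.3138 -0.2883  0.1869] yaw 61.04 grip 0.0426 F [ 0.56 -0.59  0.67] -> shift [19.3   3.96  6.69] twist -0.677
```

Request:
send_rows(
  motion="0 19.3 3.96 6.69 -0.677; 0 19.3 3.96 6.69 -0.677; 0 19.3 3.96 6.69 -0.677; 0 19.3 3.96 6.69 -0.677; 0 19.3 3.96 6.69 -0.677",
)

```text
clock: 1.5
eef_pos: [0.4437, -0.1368, 0.1185]
tool_rot: [0.642, 0.767, 0.0, -0.001]
ft_force: [-0.6, -0.8, -0.2]
grip_width: 0.0427
grasp_force: 0.0
```

Request:
send_rows(
  motion="0 0 0 0 0; 0 0 0 0 0",
)

```text
clock: 1.7
eef_pos: [0.4416, -0.1408, 0.1202]
tool_rot: [0.647, 0.763, -0.0, -0.0]
ft_force: [0.0, 0.2, 0.6]
grip_width: 0.0429
grasp_force: 0.0
```

```bash
python3 -c "
from h import *
go([.442,-.1386,.003],np.radians(99.8))"
```

```text
t 1.7 pos [ 0.4416 -0.1408  0.1202] yaw 99.43 grip 0.0429 F [0.01 0.17 0.64] -> shift [ 0.21  0.08 11.72] twist -0.006
```

Request:
send_rows(
  motion="0 0.2 0.08 4 -0.006; 0 0.2 0.08 7.5 -0.006; 0 0.2 0.08 10 -0.006; 0 0.2 0.08 11.5 -0.006; 0 0.2 0.08 11.7 -0.006",
)

```text
clock: 2.2
eef_pos: [0.4401, -0.1395, 0.0018]
tool_rot: [0.645, 0.764, -0.001, -0.002]
ft_force: [-0.7, -1.2, 0.5]
grip_width: 0.0426
grasp_force: 0.0
```

Request:
send_rows(
  motion="1 0 0 0 0; 1 0 0 0 0; 1 0 0 0 0; 1 0 0 0 0; 1 0 0 0 0",
)

```text
clock: 2.7
eef_pos: [0.443, -0.1392, 0.0041]
tool_rot: [0.644, 0.765, 0.0, 0.001]
ft_force: [-1.1, -1.2, 5.1]
grip_width: 0.0249
grasp_force: 59.6
```

```bash
python3 - <<'E'
from h import *
go([.442,-.1386,.006],np.radians(84.7))
for c in("top","scene"):cv2.imwrite(f"pics/{c}1.png",avg(c,2)[:,:,::-1])
a=cv2.imread("pics/top1.png")[:,:,::-1];b=cv2.imread("pics/scene1.png")[:,:,::-1]
crop(a,332,195,100,37,8,"pics/a.png");crop(b,215,195,100,37,8,"pics/b.png")
cv2.imwrite("pics/ab1.png",np.vstack([cv2.imread("pics/a.png"),cv2.imread("pics/b.png")]))
E
```

```text
t 2.7 pos [ 0.443  -0.1392  0.0041] yaw 99.84 grip 0.0249 F [-1.12 -1.23  5.1 ] -> shift [ 0.07 -0.09 -0.19] twist 0.264
```

View pics/ab1.png

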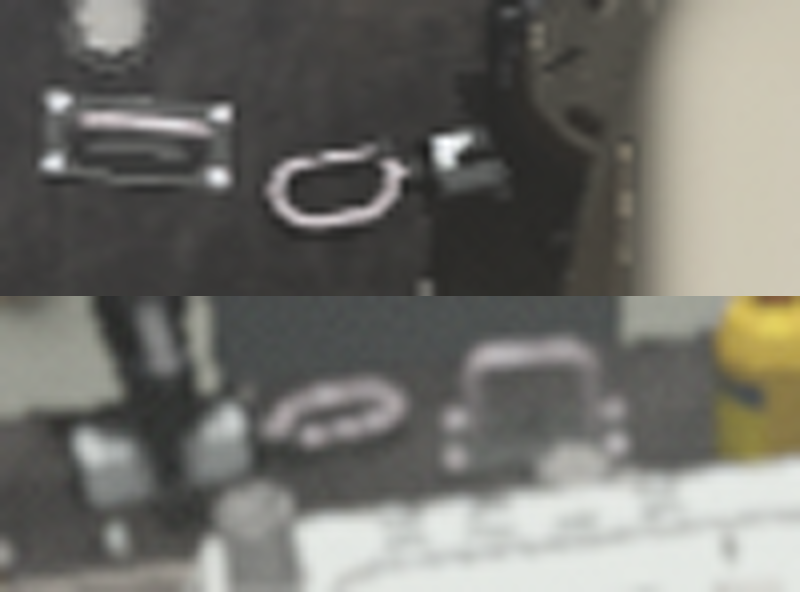

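Gauge gripped (opening 25 mm). Top crop: bow tip at crop (267,188), eye unchanged. I'll check where the gauge sits along the grip and compute the pre-pose.

```bash
python3 - <<'E'
from h import *
o=bot.get_obs()["eef_pos"][:2];g=np.radians(99.84);gx=np.array([np.cos(g),np.sin(g)]);gy=np.array([-gx[1],gx[0]])
for n,q in(("tip",(266,188)),("nose",(370,150)),("spine",(330,224))):
    p=ray("top",*un(*q,332,195),.014)[:2]-o;print(n,(p@gx*1e3).round(1),(p@gy*1e3).round(1))
go([.4125,-.11,.006],np.radians(84.7))
E
```

```text
tip 109.7 -4.0
nose 61.3 -12.2
spine 85.4 16.7
t 2.9 pos [ 0.443  -0.1392  0.004 ] yaw 99.84 grip 0.0247 F [-1.66 -2.55  4.77] -> shift [ 3.39 -2.51 -0.2 ] twist 0.264
```

Request:
send_rows(
  motion="1 0 -0.6 -0.2 0.08; 1 0.8 -1.4 -0.2 0.16; 1 1.8 -2.2 -0.2 0.264; 1 3.0 -2.5 -0.2 0.264; 1 3.4 -2.5 -0.2 0.264",
)

```text
clock: 3.4
eef_pos: [0.4106, -0.1081, 0.0048]
tool_rot: [0.738, 0.675, -0.0, -0.001]
ft_force: [0.3, 0.6, -1.8]
grip_width: 0.0248
grasp_force: 58.8
```

Request:
send_rows(
  motion="1 0 0 0 0; 1 0 0 0 0",
)

```text
clock: 3.6
eef_pos: [0.4127, -0.1094, 0.0053]
tool_rot: [0.738, 0.674, 0.0, 0.001]
ft_force: [-0.2, -0.1, -1.6]
grip_width: 0.0245
grasp_force: 58.8
```

```bash
python3 -c "
from h import *
go([.4125,-.0734,.006],np.radians(84.7))"
```

```text
t 3.6 pos [ 0.4127 -0.1094  0.0053] yaw 84.82 grip 0.0245 F [-0.21 -0.06 -1.6 ] -> shift [ 3.58 -0.34 -0.08] twist 0.002
```

Request:
send_rows(
  motion="1 0.9 -0.1 -0.1 0; 1 1.8 -0.2 -0.1 0; 1 2.7 -0.3 -0.1 0; 1 3.6 -0.34 -0.1 0; 1 3.6 -0.34 -0.1 0",
)

```text
clock: 4.1
eef_pos: [0.4116, -0.072, 0.006]
tool_rot: [0.738, 0.675, 0.0, -0.0]
ft_force: [0.0, -0.0, -2.4]
grip_width: 0.0251
grasp_force: 58.8
```

Request:
send_rows(
  motion="1 0 0 0 0; 1 0 0 0 0",
)

```text
clock: 4.3
eef_pos: [0.4119, -0.0733, 0.0061]
tool_rot: [0.739, 0.674, -0.0, 0.0]
ft_force: [0.8, -0.2, -2.8]
grip_width: 0.0248
grasp_force: 58.8
```

```bash
python3 - <<'E'
from h import *
t=np.radians(84.7);u=np.array([np.cos(t),np.sin(t)]);w=np.array([-u[1],u[0]]);L=np.array([.4494,-.0005])
G=L-.076*u-.003*w
go([*G,.006],t)
for c in("top","scene"):cv2.imwrite(f"pics/{c}2.png",avg(c,2)[:,:,::-1])
a=cv2.imread("pics/top2.png")[:,:,::-1];b=cv2.imread("pics/scene2.png")[:,:,::-1]
crop(a,335,202,60,28,10,"pics/a.png");crop(b,250,195,60,28,10,"pics/b.png")
cv2.imwrite("pics/ab2.png",np.vstack([cv2.imread("pics/a.png"),cv2.imread("pics/b.png")]))
E
```

```text
t 4.3 pos [ 0.4119 -0.0733  0.0061] yaw 84.73 grip 0.0248 F [ 0.83 -0.23 -2.83] -> shift [-0.01  3.37  0.01] twist 0.001
```

View pics/ab2.png

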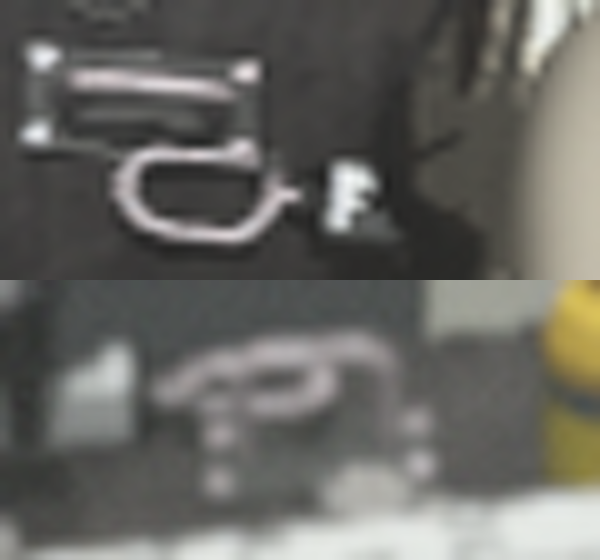

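Top crop: hook lies beside the loop, its bow between the two legs, nose line at row ~153 and loop bar at row ~85. No contact yet. Pushing over the leg now.

Request:
send_rows(
  motion="1 0 0.6 0 0; 1 0 1.1 0 0; 1 0 1.5 0 0; 1 0 1.8 0 0; 1 0 1.8 0 0",
)

```text
clock: 5.0
eef_pos: [0.43, -0.0749, 0.006]
tool_rot: [0.739, 0.674, -0.0, -0.0]
ft_force: [-1.1, -0.9, -1.6]
grip_width: 0.0249
grasp_force: 58.8
```

Request:
send_rows(
  motion="1 0 0.4 0 0; 1 0 0.8 0 0; 1 0 1.2 0 0; 1 0 1.55 0 0; 1 0 1.55 0 0",
)

```text
clock: 5.5
eef_pos: [0.4462, -0.0768, 0.0062]
tool_rot: [0.739, 0.674, 0.0, 0.001]
ft_force: [-0.1, -0.9, -1.6]
grip_width: 0.0246
grasp_force: 58.7
```

```bash
python3 - <<'E'
from h import *
t=np.radians(84.7);u=np.array([np.cos(t),np.sin(t)]);w=np.array([-u[1],u[0]]);L=np.array([.4494,-.0005])
go([*(L-.0985*u-.002*w),.006],t)
for c in("top","scene"):cv2.imwrite(f"pics/{c}3.png",avg(c,2)[:,:,::-1])
a=cv2.imread("pics/top3.png")[:,:,::-1];b=cv2.imread("pics/scene3.png")[:,:,::-1]
crop(a,335,202,60,28,10,"pics/a.png");crop(b,250,195,60,28,10,"pics/b.png")
cv2.imwrite("pics/ab3.png",np.vstack([cv2.imread("pics/a.png"),cv2.imread("pics/b.png")]))
E
```

```text
t 5.5 pos [ 0.4462 -0.0768  0.0062] yaw 84.71 grip 0.0246 F [-0.08 -0.94 -1.64] -> shift [-2.22 -0.19  0.02] twist 0.0
```

View pics/ab3.png

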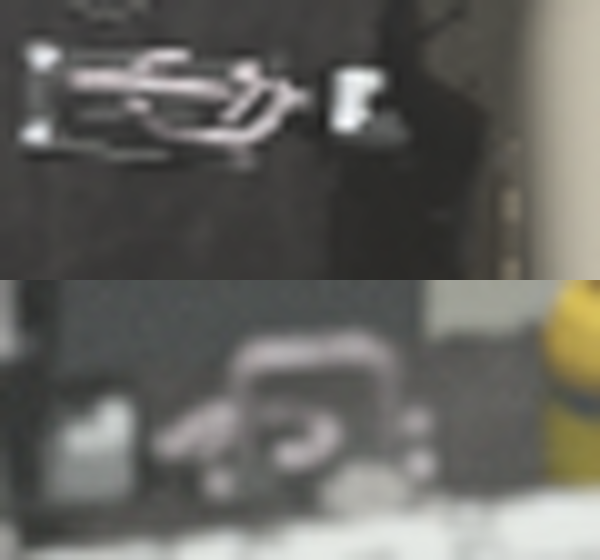

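Top crop: the gate is swung inwards (slanting bar at (238,105)) with the leg inside, and the bow sits between the legs. Drawing back now.

Request:
send_rows(
  motion="1 -0.5 -0.1 0 0; 1 -1.0 -0.15 0 0; 1 -1.5 -0.15 0 0; 1 -2.0 -0.15 0 0; 1 -2.0 -0.15 0 0",
)

```text
clock: 6.2
eef_pos: [0.4423, -0.0968, 0.0063]
tool_rot: [0.739, 0.673, 0.0, 0.0]
ft_force: [0.3, -0.8, -2.5]
grip_width: 0.025
grasp_force: 58.9
```

Request:
send_rows(
  motion="1 -0.3 0 0 0; 1 -0.6 0 0 0; 1 -0.9 0 0 0; 1 -1.2 0 0 0; 1 -1.2 0 0 0",
)

```text
clock: 6.7
eef_pos: [0.4407, -0.1079, 0.0061]
tool_rot: [0.739, 0.674, 0.0, -0.0]
ft_force: [0.7, 2.9, -1.5]
grip_width: 0.025
grasp_force: 59.0
```

```bash
python3 - <<'E'
from h import *
t=np.radians(84.7);u=np.array([np.cos(t),np.sin(t)]);w=np.array([-u[1],u[0]]);L=np.array([.4494,-.0005])
for i in range(4):
    F=bot.get_obs()["ft_force"][:2]; vision.camera("top"); print("F along",F@u,F@w)
go([*(L-(.0985+.029)*u-.002*w),.006],t)
for c in("top","scene"):cv2.imwrite(f"pics/{c}4.png",avg(c,2)[:,:,::-1])
a=cv2.imread("pics/top4.png")[:,:,::-1];b=cv2.imread("pics/scene4.png")[:,:,::-1]
crop(a,335,202,60,28,10,"pics/a.png");crop(b,250,195,60,28,10,"pics/b.png")
cv2.imwrite("pics/ab4.png",np.vstack([cv2.imread("pics/a.png"),cv2.imread("pics/b.png")]))
E
```

```text
F along 2.9732263762938653 -0.3954412009208645
F along 3.066401274856787 -0.5139523168604474
F along 3.6592885719212886 -0.9619816092611643
F along 4.0275955268717905 -0.32128577052555335
t 6.9 pos [ 0.4408 -0.1078  0.0061] yaw 84.74 grip 0.025 F [ 1.29  3.68 -1.61] -> shift [-1.98  0.07  0.01] twist 0.001
```

View pics/ab4.png

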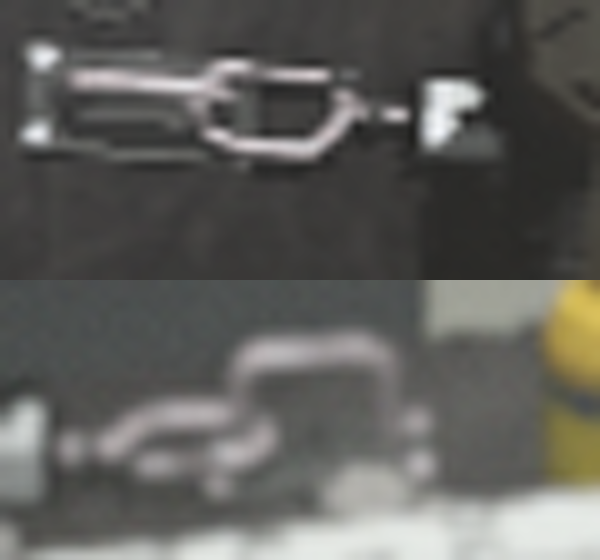

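Top crop: gate straight and shut (row 75), hook seated on the right leg, rod partly out. Pulling further, then I'll measure the rod from hook and TCP displacement.

Request:
send_rows(
  motion="1 -0.4 0 0 0; 1 -0.8 0 0 0; 1 -1.2 0.05 0 0; 1 -1.5 0.05 0 0; 1 -1.5 0.05 0 0",
)

```text
clock: 7.6
eef_pos: [0.4392, -0.123, 0.0059]
tool_rot: [0.739, 0.674, 0.0, -0.001]
ft_force: [0.7, 5.8, -0.8]
grip_width: 0.025
grasp_force: 59.0
```

```bash
cat > m.py <<'E'
from h import *
t=np.radians(84.7);u=np.array([np.cos(t),np.sin(t)]);w=np.array([-u[1],u[0]])
G2=np.array([.4119,-.0733])
S=10
def up(fn): 
    g=cv2.imread(fn,0).astype(np.float32); return cv2.resize(g[195:240,330:420],None,fx=S,fy=S,interpolation=cv2.INTER_CUBIC)
def track(fn,G,rx):
    # hook rear region (home picture top2, TCP at G2): gauge-frame box rx
    A=up("pics/top2.png");B=up(fn)
    P=np.array([pix("top",[*(G2+x*u+y*w),.016]) for x in rx[:2] for y in rx[2:]])
    q=((P-[330,195])+.5)*S;x0,y0=q.min(0).astype(int);x1,y1=q.max(0).astype(int)
    r=cv2.matchTemplate(B,A[y0:y1,x0:x1],cv2.TM_CCOEFF_NORMED);_,s,_,l=cv2.minMaxLoc(r)
    c=np.array([(x0+x1)/2,(y0+y1)/2]);c2=c+np.array(l)-[x0,y0]
    a=ray("top",*(c/S-.5+[330,195]),.016);b=ray("top",*(c2/S-.5+[330,195]),.016)
    d=(b-a)[:2];m=d-(G-G2);return round(s,2),"ext mm",(m@u*1e3).round(1),"lat",(m@w*1e3).round(1)
def allm(fn,G):
    for n,rx in(("rear",(.045,.078,.006,.022)),("rear2",(.045,.066,-.005,.022)),("spine",(.05,.1,.006,.022)),("box",(.028,.043,-.016,.016))):print(n,*track(fn,G,rx))
E
python3 - <<'E'
from m import *
allm("pics/top4.png",np.array([.4408,-.1078]))
allm("pics/top3.png",np.array([.4462,-.0768]))
Fs=[];gs=[];im=[]
for i in range(8):
    o=bot.get_obs();Fs.append(o["ft_force"][:2]@u);gs.append(o["eef_pos"]);im.append(vision.camera("top").astype(float))
cv2.imwrite("pics/top5.png",np.mean(im,0)[:,:,::-1]);G=np.mean(gs,0)[:2];print("F",np.mean(Fs),np.std(Fs),G,(G-G2)@u)
allm("pics/top5.png",G)
a=cv2.imread("pics/top5.png")[:,:,::-1];b=vision.camera("scene");cv2.imwrite("pics/scene5.png",b[:,:,::-1])
crop(a,350,202,60,26,10,"pics/a.png");crop(b,225,200,60,26,10,"pics/b.png")
cv2.imwrite("pics/ab5.png",np.vstack([cv2.imread("pics/a.png"),cv2.imread("pics/b.png")]))
E
```

```text
rear 0.97 ext mm 9.1 lat -0.3
rear2 0.98 ext mm 9.4 lat 0.0
spine 0.94 ext mm 9.5 lat -0.3
box 0.96 ext mm -0.2 lat -0.1
rear 0.88 ext mm -0.4 lat -0.3
rear2 0.8 ext mm -0.4 lat 0.0
spine 0.78 ext mm -0.3 lat -0.3
box 0.98 ext mm 0.2 lat -0.0
F 5.717620969582308 0.5686156237698081 [ 0.43925603 -0.12273981] -0.04670154686026603
rear 0.98 ext mm 24.1 lat -0.8
rear2 0.98 ext mm 24.4 lat -0.1
spine 0.94 ext mm 24.5 lat -0.4
box 0.97 ext mm -1.0 lat -0.5[ WARN:0@5.961] global loadsave.cpp:1063 imwrite_ Unsupported depth image for selected encoder is fallbacked to CV_8U.
```

View pics/ab5.png

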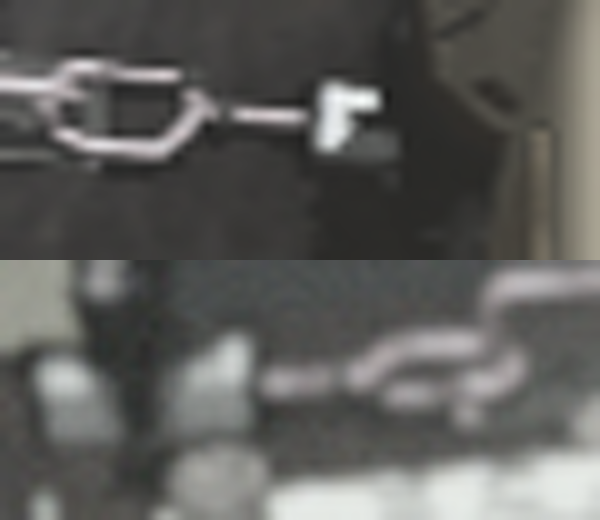

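Top crop: rod out, hook shut on the leg. Tracking gives about 24.3 mm, so another 4.5 mm is needed.

Request:
send_rows(
  motion="1 -0.2 0 0 0; 1 -0.4 0 0 0; 1 -0.45 0 0 0; 1 -0.45 0 0 0",
)

```text
clock: 8.45
eef_pos: [0.4388, -0.127, 0.0059]
tool_rot: [0.739, 0.674, 0.0, -0.001]
ft_force: [-0.1, 7.3, -2.1]
grip_width: 0.0247
grasp_force: 59.0
```

```bash
python3 - <<'E'
from m import *
Fs=[];gs=[];im=[]
for i in range(8):
    o=bot.get_obs();Fs.append(o["ft_force"][:2]@u);gs.append(o["eef_pos"]);im.append(vision.camera("top").astype(float))
cv2.imwrite("pics/top6.png",np.mean(im,0)[:,:,::-1].astype(np.uint8));G=np.mean(gs,0)[:2];print("F",np.mean(Fs),G,(G-G2)@u)
allm("pics/top6.png",G)
a=cv2.imread("pics/top6.png")[:,:,::-1];b=avg("scene",3);cv2.imwrite("pics/scene6.png",b[:,:,::-1])
crop(a,350,205,50,18,14,"pics/a.png");crop(b,225,205,50,18,14,"pics/b.png")
cv2.imwrite("pics/ab6.png",np.vstack([cv2.imread("pics/a.png"),cv2.imread("pics/b.png")]))
E
```

```text
F 6.3431376485827045 [ 0.43883452 -0.12691961] -0.050902411882795526
rear 0.98 ext mm 28.0 lat -0.9
rear2 0.98 ext mm 28.2 lat -0.5
spine 0.94 ext mm 28.7 lat -0.5
box 0.98 ext mm -0.3 lat -0.1
```

View pics/ab6.png

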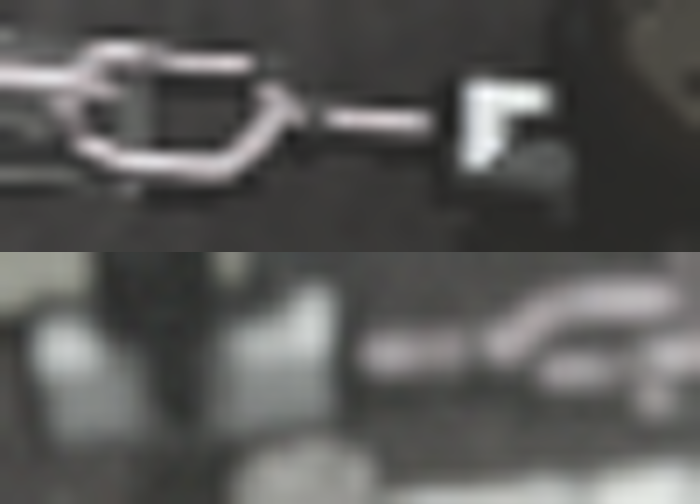

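Top crop: bright rod ends at column 430 and white box face starts at 460. That gap is the black end plus about half the band. A final 0.6 mm, then hold.

Request:
send_rows(
  motion="1 -0.06 0 0 0; 1 -0.06 0 0 0; 1 -0.06 0 0 0; 1 -0.06 0 0 0; 1 -0.06 0 0 0",
)

```text
clock: 9.5
eef_pos: [0.4388, -0.1275, 0.0059]
tool_rot: [0.739, 0.674, 0.0, -0.001]
ft_force: [0.7, 6.0, -1.8]
grip_width: 0.0253
grasp_force: 59.0
```

Request:
send_rows(
  motion="1 0 0 0 0; 1 0 0 0 0; 1 0 0 0 0; 1 0 0 0 0; 1 0 0 0 0",
)

```text
clock: 10.0
eef_pos: [0.4388, -0.1275, 0.0058]
tool_rot: [0.739, 0.674, 0.0, -0.001]
ft_force: [0.5, 5.4, -0.8]
grip_width: 0.0248
grasp_force: 59.0
```

Request:
send_rows(
  motion="1 0 0 0 0; 1 0 0 0 0; 1 0 0 0 0; 1 0 0 0 0; 1 0 0 0 0",
)

```text
clock: 10.5
eef_pos: [0.4388, -0.1275, 0.0059]
tool_rot: [0.739, 0.674, 0.0, -0.001]
ft_force: [1.0, 5.9, -0.6]
grip_width: 0.0248
grasp_force: 59.0
```

```bash
python3 - <<'E'
from m import *
Fs=[];gs=[];im=[]
for i in range(6):
    o=bot.get_obs();Fs.append(o["ft_force"][:2]@u);gs.append(o["eef_pos"]);im.append(vision.camera("top").astype(float))
cv2.imwrite("pics/top7.png",np.mean(im,0)[:,:,::-1].astype(np.uint8));G=np.mean(gs,0);print("F",np.mean(Fs),G,(G[:2]-G2)@u)
allm("pics/top7.png",G[:2])
E
```

```text
F 5.913925928186693 [ 0.43877877 -0.12746591  0.00585517] -0.05145152595564061
rear 0.98 ext mm 28.5 lat -0.9
rear2 0.98 ext mm 28.8 lat -0.6
spine 0.94 ext mm 28.9 lat -0.5
box 0.98 ext mm -0.1 lat -0.1
```

Held about 2 s at 28.7 mm. Now the rod runs home, then lower and release.

Request:
send_rows(
  motion="1 0.8 0 0 0; 1 1.6 0 0 0; 1 2.4 0 0 0; 1 3.0 0 0 0; 1 3.1 0 0 0",
)

```text
clock: 11.3
eef_pos: [0.4425, -0.0975, 0.0062]
tool_rot: [0.739, 0.674, -0.001, 0.001]
ft_force: [0.4, -0.1, -1.3]
grip_width: 0.0249
grasp_force: 58.8
```

Request:
send_rows(
  motion="1 0 0 0.1 0; 1 0 0 0.18 0; 1 0 0 0.18 0; 1 0 0 0.18 0",
)

```text
clock: 11.7
eef_pos: [0.4422, -0.0976, 0.0043]
tool_rot: [0.739, 0.674, -0.0, 0.0]
ft_force: [0.5, -0.6, -1.6]
grip_width: 0.0252
grasp_force: 59.0
```

```bash
python3 - <<'E'
from m import *
go([.44,-.1,.0041],t)
cv2.imwrite("pics/top8.png",avg("top",4)[:,:,::-1]);G=bot.get_obs()["eef_pos"][:2];allm("pics/top8.png",G)
E
```

```text
t 11.7 pos [ 0.4422 -0.0976  0.0043] yaw 84.69 grip 0.0252 F [ 0.55 -0.56 -1.59] -> shift [-0.26 -0.19  0.02] twist -0.0
rear 0.97 ext mm -0.0 lat -0.2
rear2 0.96 ext mm -0.1 lat 0.1
spine 0.92 ext mm 0.0 lat 0.1
box 0.98 ext mm 0.5 lat 0.1
```

Request:
send_rows(
  motion="1 0 0 0.05 0; 1 0 0 0.05 0; 1 0 0 0.05 0",
)

```text
clock: 12.2
eef_pos: [0.4421, -0.0974, 0.0041]
tool_rot: [0.739, 0.674, -0.0, 0.0]
ft_force: [-2.1, -0.4, 4.3]
grip_width: 0.0247
grasp_force: 59.6
```

Request:
send_rows(
  motion="0 0 0 0 0; 0 0 0 0 0; 0 0 0 0 0; 0 0 0 0 0",
)

```text
clock: 12.6
eef_pos: [0.4423, -0.0971, 0.0037]
tool_rot: [0.739, 0.674, 0.0, -0.0]
ft_force: [0.7, 0.4, 0.7]
grip_width: 0.0426
grasp_force: 0.0
```

Request:
send_rows(
  motion="0 0 0 -2 0; 0 0 0 -5 0; 0 0 0 -9 0; 0 0 0 -13 0; 0 0 0 -15 0",
)

```text
clock: 13.1
eef_pos: [0.4439, -0.0975, 0.1573]
tool_rot: [0.739, 0.674, 0.002, 0.002]
ft_force: [0.1, 0.9, 0.6]
grip_width: 0.0427
grasp_force: 0.0
```

Request:
send_rows(
  motion="0 -5 -5 0 0; 0 -10 -10 0 0; 0 -12 -15 0 0; 0 -12 -15 0 0; 0 -12 -15 0 0",
)

```text
clock: 13.6
eef_pos: [0.2773, -0.2037, 0.1534]
tool_rot: [0.741, 0.671, -0.001, -0.001]
ft_force: [1.4, -0.6, -0.0]
grip_width: 0.0427
grasp_force: 0.0
```

```bash
python3 - <<'E'
from m import *
a=avg("top",3);b=avg("scene",3);cv2.imwrite("pics/top9.png",a[:,:,::-1]);go([.4,-.1,.1],t)
allm("pics/top9.png",np.array([.4422,-.0976]))
crop(a,335,198,75,32,10,"pics/a.png");crop(b,225,193,75,28,10,"pics/b.png")
cv2.imwrite("pics/ab9.png",np.vstack([cv2.imread("pics/a.png"),cv2.imread("pics/b.png")])[:600])
E
```

```text
t 13.9 pos [ 0.2828 -0.2026  0.1538] yaw 84.84 grip 0.0426 F [-0.    0.28 -0.68] -> shift [11.28 10.74  5.39] twist 0.002
rear 0.97 ext mm 0.2 lat -0.1
rear2 0.97 ext mm 0.5 lat 0.2
spine 0.92 ext mm 0.3 lat -0.1
box 0.98 ext mm 0.7 lat 0.6
```

View pics/ab9.png

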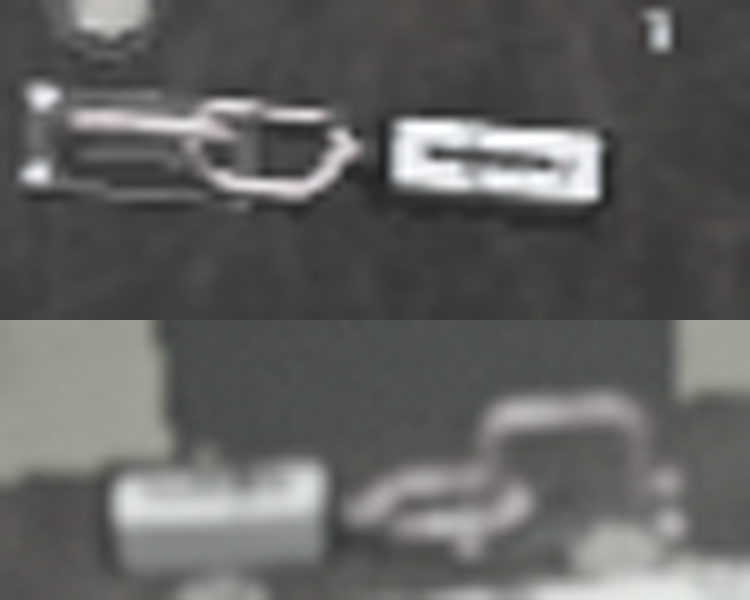

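The gauge lies flat and released. The rod is home and the hook is shut round the right leg (gate line straight at row ~112).

```bash
python3 -c "
from workcell import workorder
print(workorder.job_done())"
```

```text
the job is handed in; nothing more can be done
None
```

The pull test is done and handed in: the hook's gate shut round the eye's right leg, the rod was held about 2 s at roughly 29 mm (dark band half out) and run home, and the gauge lies flat on the bench, let go and still hooked.

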